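# Set the kickstand of a hinged service frame and hold the frame upright

## Task

A hinged service frame with a circuit board is leaning back on its stops, and I want to screw its kickstand's foot down. Leaving the frame leaning, first swing the kickstand down towards its front, over centre, until it stays against its end stop; then bring the frame upright and keep holding it there so it cannot tip back: finish while still holding the frame upright in the gripper, do not let go. Leave the marker, the pliers, the battery and the tin where they lie.

Things in the scene. Friction and masses are not known exactly. Their poses are not given: they have to be found in the camera images.
- stand: Grey base plate fixed to the desk, 150 x 160 mm, top 10 mm high. Origin on the desk under the frame's hinge line; x to the rear (the way the frame leans), y to its left, z up; its front (-x) faces roughly the robot. Slim foot post (diameter 13, top 28 mm high) at its right front, (-55, -108) mm. Two thin rear stops, 86 mm high, at x 30 to 70, y +-54 mm.
- panel: Frame: two 12 mm square posts at y +-54 mm, round top rail, circuit board with heat sink behind (below 102 mm), cross bar at 114 to 126 mm, open window above it. Origin on its hinge line, 30 mm above the stand's origin; x rear, y left, z up along the posts. Turns about y: z vertical = upright; starts 0.42 rad back on the stops; a stop 0.03 rad forward of upright. About 0.7 kg; falls back if freed.
- rail (a point): Middle of the frame's round top rail (diameter 14 mm, 108 mm long along the frame's y), 185 mm from the hinge line. Can be pinched from above, fingers closing front to rear; it may turn between the fingers as the frame rises. About 1 N here holds the frame upright, 2 to 3 N raises it from the stops.
- kickstand (a joint): Kickstand angle relative to the frame, rad: 0 = stowed, leg up along the post; grows as the leg swings to the front and down; 2.54 = end stop, leg pointing down and forward. An over-centre spring pushes it back to 0 below about 0.9 and on to the end stop above that (about 1 N at the foot bar).
- kickstand_hinge (a point): Pivot of the kickstand, on the frame's right side (-y), 85 mm above the frame's hinge line and 82 mm right of its middle. Its axis is parallel to the frame's y.
- foot_bar (a point): Grip point on the kickstand's foot bar: round steel bar, diameter 12 mm, at the leg's end, along the frame's y, sticking out 50 mm to the right of the leg; the point is 28 mm out from the leg, 97 mm from the pivot axis. Can be pinched from above, fingers closing front to rear, and turns between the fingers; it moves on an arc about kickstand_hinge.
- marker: White marker with black cap, 17 x 135 x 16 mm, lying on the desk to the left of the stand. Origin at the centre of its underside. Leave alone.
- snips: Blue-handled pliers, 41 x 122 x 10 mm, lying on the desk to the right of the stand. Origin at the centre of the underside. Leave alone.
- cell_1: Red and white battery, 15 x 50 x 15 mm, lying behind the stand. Origin at the centre of its underside. Leave alone.
- flux_tin: Round tin with a green lid, diameter 56 mm, 23 mm high, to the left in front of the stand. Origin at the centre of its underside. Leave alone.

How it is judged:
On the way, in this order (a step that is already met when the one before it is completed fails the run):
1. the kickstand is down against its end stop while the frame still leans back (value of joint kickstand above 2.4 rad and angle between panel's own z axis and vertical above 0.2 rad), for 0.2 s.
2. the frame stands upright, held by the fingers, kickstand still down (value of joint kickstand above 2.4 rad and angle between panel's own z axis and vertical below 0.08 rad and contact force between the fingers and panel above 0.3 N), for 0.5 s.
At the end, for the whole second after the job is handed in: The kickstand is within 0.14 rad of its end stop (joint above 2.4), the frame is within 0.08 rad of upright and still, and the fingers are still holding it (contact force above 0.3 N) (all of step 2 and angular speed of panel below 0.1 rad/s); the arm keeps its last pose, push and grip.
It fails at once if a bystander (marker, pliers, battery or tin) is moved more than 20 mm (distance of any of marker, snips, cell_1, flux_tin from where it was at the start of the episode above 0.02 m).
It also fails if it takes over 54 s, if anything falls off the work surface, if the arm or the gripper's body presses on something with over 40 N, if the wrist force passes 120 N, or if a joint passes its speed limit or range.

## Robot

A 6-joint arm with a two-finger parallel gripper is mounted at the origin on a cart in front of the work surface, level with it; the furniture and walls round the work are solid. World frame = base frame: x ahead of the robot, y to its left, z up, the work surface at z = 0. Lengths are in m, angles in rad, forces in N, time in s.
With the tool pointing down it reaches from about 0.25 to 0.775 m from the base axis. Payload 8.9 kg.
Tool frame: the origin (TCP) lies midway between the tips of the shut fingers; the grasp point (between the pads) lies 19 mm behind it; z points along the fingers, y is the line along which they close (so a half turn about z gives the same grasp; the last joint's range is limited). The gripper opens to 85 mm and grips with 20 to 120 N. Pads are 22 mm wide; open, the fingers measure 114 mm over their backs; the gripper's body (76 mm by 85 mm) begins 54 mm behind the grasp point. The pads swing forward as they close: fully open they stand 13 mm farther back than shut.
Start: joints at [-1.33, 0.291, -0.153, 1.127, 0, 1.431], TCP at [0.195, -0.488, 0.231] pointing down, gripper open.
Joint ranges: [-2.52, 2.52], [-0.91, 1.74], [-1.3, 1.37], [-1.96, 2.02], [-1.52, 1.47], [-3.14, 3.14]. Speed limits (rad/s): [2.22, 2.22, 2.79, 3.14, 3.14, 3.14].

## Interface

Orientations are given as [roll, pitch, yaw] about the fixed x, y, z axes, in that order (R = Rz(yaw) Ry(pitch) Rx(roll)).
In Python, from rig import ctrl gives the robot as it stands.
- The arm moves only by the tool step_arm, never from a script. Its argument "series" is a list that holds one entry, the list of rows, each a list of 5 numbers: the opening, from 0 (shut) to 1 (fully open), then the shift along the tool's x, y, z in mm, then the turn about the tool's z in rad. In form: [[[jaw, tx, ty, tz, yaw], ...]]. A call has 1 to 12 rows; each row shifts and turns the commanded pose from where the row before left it, along the tool's axes as they then stand; what a row does not reach is not made up. A row lasts 1/8 s, in which the tool goes at most 62.5 mm and 10.7 degrees, less where a joint would pass 70% of its speed; a pose out of reach is approached as far as the arm can. A call is refused whole if a number of a shift passes 62.5 or a number of a turn 0.188, either way. A call with a gripper value outside its range is refused whole. The fingers move at their own pace and stop on an object; "newtons" is the grip in N (left out, the last holds). Time passes only in rows, so rows that do not move let the fingers close. It gives the time, the measured TCP pose, the force, the opening and the grip force at its end, in the units of the state.
- ctrl.sense(): the state, without advancing time (a new reading comes with each control period).
- ctrl.camera(name): name is "scene" or "top"; returns a dict with "img" (384x512x3 uint8, red, green, blue), "depth" (384x512 float32, m along the optical axis (not along the pixel's ray), 0 where there is no reading), "camera_matrix" (3x3 intrinsics, pixels), "R" (3x3) and "t" (3): a world point X has camera coordinates R X + t. Camera axes: x right, y down, z forward; pixel columns grow to the right and rows downward; lengths in m; the calibration is good to about 2 mm. A picture is of the moment at which its call begins.
- ctrl.job_done(): hands the job in; it is judged then, once.
Trained networks look in a picture, given as the dict that the camera call returned (one of the last four; its "shot" number tells which), for a name from the list of things; names that differ only in an ending like _2 or _b are one class to them, and where a whole thing is asked for, a point or a joint stands for the part that bears it (a point fixed in the world has none). Each returns a list of dicts, best first, with "p" (0 to 1); they miss things now and then, are a little off and sometimes report something else, mostly with a low value. They report only what shows in the picture. A call takes as long as a camera call.
- ctrl.look_for(picture, name): "extent" ([left, top, width, height] in pixels, round what is visible of it).
- ctrl.regions_of(picture, name): "mask" (384x512 bool, what is visible of it) and "extent" ([left, top, width, height] in pixels, round what is visible of it).
- ctrl.landmark_of(picture, name): "position" ([column, row] in pixels: a listed point, or the origin of a listed thing).
The state is a dict: "time": time; "qpos": joint angles; "dq": joint speeds; "joint_efforts": joint torques, N m; "position": TCP position; "tool_rot": TCP orientation; "force": force on the tool from outside, world axes, zero at the start; "ft_torque": the same for the moment, N m; "gripper_width": finger opening in m; "grasp_force": force on a finger pad.
Only numpy, scipy, OpenCV 4.12 (cv2) and the standard library are available. Lean on these libraries where they do the work, as an engineer would, in place of code of your own. Each camera call takes 0.05 s, during which the arm holds its last target. There are 200 camera calls.

## Working session

There is one attempt and no reset: what is moved stays moved. The work goes in short steps, Python scripts to look and compute and a tool call to move; the robot and the scene stay as the last step left them, time stands still between calls to the robot, and variables do not carry over. Pictures are saved under pics/ and viewed, at most 10 in all, crops included, and the job is handed in when it is done.

Besides the shell and the picture viewer there is one more tool, called after ">>>" as name(argument=value, ...), one argument or row to a line, values as JSON. step_arm: Moves the arm, as the interface text tells. Its arguments: {"type":"object","properties":{"series":{"type":"array","items":{"type":"array","items":{"type":"array","items":{"type":"number"}}}},"newtons":{"type":"number"}},"required":["series"]}

```bash
mkdir -p pics; ls; cat > h.py <<'E'
import numpy as np,cv2
from rig import ctrl
def px2w(c,p,d=None):
    u,v=p
    if d is None:
        w=c["depth"][max(0,int(v)-2):int(v)+3,max(0,int(u)-2):int(u)+3]; w=w[w>0]; d=np.median(w) if w.size else np.nan
    x=np.linalg.inv(c["camera_matrix"])@np.array([u,v,1])*d
    return c["R"].T@(x-c["t"])
def w2px(c,X):
    q=c["camera_matrix"]@(c["R"]@np.array(X)+c["t"]); return q[:2]/q[2]
def save(c,n): cv2.imwrite("pics/"+n,c["img"][:,:,::-1])
E
python3 - <<'E'
from h import *
np.set_printoptions(precision=4,suppress=True)
s=ctrl.sense(); print(s["time"],s["position"],s["tool_rot"],s["gripper_width"])
ims=[]
for n in("scene","top"):
    c=ctrl.camera(n); ims.append(c["img"]); print(n,c["t"],c["R"].tolist()); np.savez(n+"0.npz",**c)
    for k in("stand","panel","rail","kickstand_hinge","foot_bar"):
        for r in ctrl.landmark_of(c,k)[:2]: print(k,round(r["p"],2),np.round(r["position"]),px2w(c,r["position"]))
    for k in("marker","snips","cell_1","flux_tin"):
        for r in ctrl.look_for(c,k)[:1]:
            e=r["extent"]; print(k,round(r["p"],2),np.round(e),px2w(c,(e[0]+e[2]/2,e[1]+e[3]/2)))
    save(c,n+"0.png")
E
```

```text
pics
0.0 [ 0.1945 -0.4871  0.2307] [-3.1403 -0.0002  0.3798] 0.08549348180616467
scene [0.5118 0.3081 1.0683] [[-0.7865801147209723, -0.6173266175458407, 0.014126938626369793], [-0.47875478647134273, 0.5952476241348464, -0.6453480614308835], [0.38998150924924735, -0.514381291680823, -0.763758017445609]]
stand 0.65 [273. 216.] [0.5061 0.0637 0.026 ]
panel 0.61 [275. 209.] [0.517  0.0363 0.0202]
rail 0.55 [250. 161.] [0.5837 0.0711 0.202 ]
kickstand_hinge 0.52 [274. 168.] [ 0.5677 -0.0195  0.1089]
foot_bar 0.78 [267. 132.] [ 0.6188 -0.0464  0.1984]
marker 0.64 [252. 235.   6.  40.] [0.4719 0.1869 0.008 ]
cell_1 0.52 [233. 184.  12.   8.] [0.6515 0.0317 0.0073]
flux_tin 0.9 [295. 248.  19.  25.] [0.3585 0.1254 0.0195]
top [0.1073 0.5824 1.0401] [[-0.006795423902490194, -0.9998341177547928, -0.01689849660415775], [-0.9973985510510672, 0.00798968027749684, -0.0716400402728481], [0.0717631700471585, 0.01636771158588286, -0.9972873936043832]]
stand 0.94 [280. 213.] [0.5107 0.0469 0.032 ]
panel 0.61 [281. 211.] [0.516  0.0436 0.0392]
panel 0.15 [354. 182.] [ 0.5934 -0.1621  0.0043]
rail 0.62 [273. 178.] [0.5895 0.0676 0.2053]
kickstand_hinge 0.63 [307. 185.] [ 0.5797 -0.0201  0.1215]
foot_bar 0.5 [320. 166.] [ 0.6163 -0.0412  0.2006]
marker 0.72 [209. 211.  41.  32.] [0.4721 0.184  0.0135]
cell_1 0.63 [281. 155.  16.  10.] [0.6588 0.0169 0.0128]
flux_tin 0.56 [243. 260.  22.  20.] [0.3538 0.1187 0.0237]
```

```bash
python3 - <<'E'
import numpy as np,cv2
a=np.load("scene0.npz")["img"][90:310,170:400];b=np.load("top0.npz")["img"][90:310,170:400]
cv2.imwrite("pics/a.png",cv2.resize(np.hstack([a,b]),(800,383),interpolation=cv2.INTER_CUBIC)[:,:,::-1])
E
```

```text
(no output)
```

View pics/a.png

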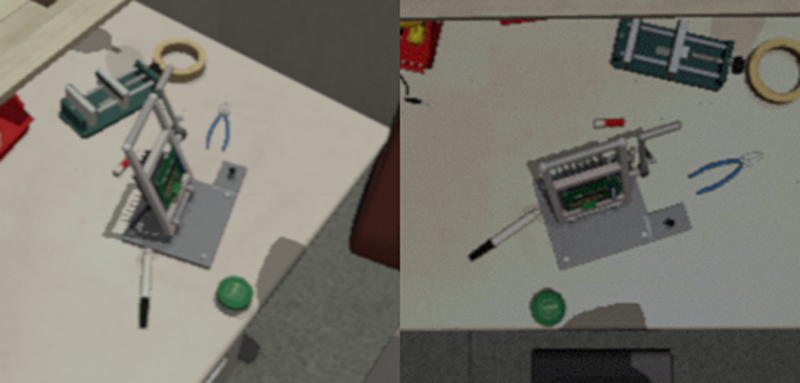

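```bash
cat >> h.py <<'E'
a=.42
M={"stand":[0,0,0],"panel":[0,0,30],"rail":[185*np.sin(a),0,30+185*np.cos(a)],"kickstand_hinge":[85*np.sin(a),-82,30+85*np.cos(a)],"foot_bar":[182*np.sin(a),-110,30+182*np.cos(a)]}
def S2w(p,P):
    x,y,z=np.array(P)/1000; c,s=np.cos(p[2]),np.sin(p[2]); return np.array([p[0]+c*x-s*y,p[1]+s*x+c*y,z])
E
python3 - <<'E'
from h import *
from scipy.optimize import least_squares
np.set_printoptions(precision=4,suppress=True)
obs=[]
for n in("scene","top"):
    c=ctrl.camera(n)
    for k in M:
        r=ctrl.landmark_of(c,k)
        if r: obs.append((n,c,k,r[0]["position"]))
f=lambda p:np.concatenate([w2px(c,S2w(p,M[k]))-u for n,c,k,u in obs])
r=least_squares(f,[.51,.05,.2],loss="soft_l1",f_scale=1.5)
print(r.x); 
for o,e in zip(obs,f(r.x).reshape(-1,2)): print(o[0],o[2],e)
for k in M: print(k,S2w(r.x,M[k]))
# rail direction from depth: points near rail height in top
c=[o[1] for o in obs if o[0]=="top"][0]
vv,uu=np.mgrid[130:230,240:350]
P=np.array([px2w(c,(u,v),c["depth"][v,u]) for u,v in zip(uu.ravel(),vv.ravel()) if c["depth"][v,u]>0])
Q=P[(P[:,2]>.19)&(P[:,2]<.225)&(P[:,0]<.66)]
print(len(Q),Q.min(0),Q.max(0)); print(Q[np.argsort(Q[:,1])][::max(1,len(Q)//30)])
E
```

```text
[0.5132 0.0419 0.3054]
scene stand [-1.4089 -2.985 ]
scene panel [2.9782 0.0107]
scene rail [ 2.0824 -0.361 ]
scene kickstand_hinge [-0.1483 -1.436 ]
scene foot_bar [3.6301 2.2976]
top stand [-1.0336 -3.9662]
top panel [-0.8887 -0.1333]
top rail [-0.648   1.0384]
top foot_bar [-0.2972 -1.0978]
stand [0.5132 0.0419 0.    ]
panel [0.5132 0.0419 0.03  ]
rail [0.5852 0.0646 0.1989]
kickstand_hinge [ 0.5709 -0.0259  0.1076]
foot_bar [ 0.6171 -0.0407  0.1962]
476 [ 0.5606 -0.0671  0.1902] [0.6302 0.1225 0.21  ]
[[ 0.6281 -0.0671  0.1968]
 [ 0.6252 -0.0592  0.202 ]
 [ 0.6273 -0.0522  0.2037]
 [ 0.6254 -0.0456  0.2012]
 [ 0.6257 -0.039   0.1995]
 [ 0.618  -0.0334  0.2058]
 [ 0.614  -0.0271  0.2015]
 [ 0.6186 -0.0202  0.2017]
 [ 0.6137 -0.0153  0.2045]
 [ 0.6099 -0.009   0.1984]
 [ 0.5966  0.0116  0.1947]
 [ 0.6046  0.0147  0.2062]
 [ 0.6022  0.0194  0.2075]
 [ 0.6026  0.026   0.2039]
 [ 0.5981  0.0306  0.2037]
 [ 0.6001  0.0353  0.2066]
 [ 0.5893  0.042   0.2003]
 [ 0.5913  0.0467  0.2043]
 [ 0.5935  0.0513  0.2055]
 [ 0.5958  0.0581  0.2059]
 [ 0.5847  0.0627  0.2018]
 [ 0.5939  0.0695  0.2027]
 [ 0.5824  0.0742  0.2039]
 [ 0.5825  0.0788  0.2031]
 [ 0.5896  0.0856  0.2015]
 [ 0.5823  0.0902  0.2059]
 [ 0.5756  0.0949  0.204 ]
 [ 0.5823  0.1016  0.2073]
 [ 0.5827  0.1063  0.2024]
 [ 0.5758  0.1109  0.204 ]
 [ 0.5754  0.1153  0.2091]
 [ 0.5649  0.1181  0.1954]]
```

>>> step_arm(
  series=[
    [[1,0,0,-60,0],[1,50,-23,0,0],[1,50,-23,0,0],[1,50,-23,0,0],[1,50,-23,0,0],[1,50,-23,0,0],[1,50,-23,0,0],[1,50,-23,0,0],[1,50,-23,0,0],[1,50,-23,0,0],[1,50,-23,0,0],[1,50,-23,0,0]],
  ],
  newtons=20,
)

```text
time: 3.1
position: [0.6128, -0.0472, 0.2914]
tool_rot: [3.141, -0.0, 0.38]
force: [2.0, -1.7, 0.6]
gripper_width: 0.0853
grasp_force: 0.0
```

>>> step_arm(
  series=[
    [[1,0,0,0,-0.185],[1,0,0,0,-0.185],[1,0,0,0,-0.185],[1,0,0,0,-0.185],[1,0,0,0,-0.185],[1,0,0,0,-0.185],[1,0,0,0,-0.185],[1,0,0,0,-0.185],[1,0,0,0,0],[1,0,0,0,0]],
  ],
)

```text
time: 4.35
position: [0.6116, -0.0487, 0.2913]
tool_rot: [-3.142, -0.0, 1.856]
force: [-0.5, -0.6, -0.4]
gripper_width: 0.0851
grasp_force: 0.0
```

>>> step_arm(
  series=[
    [[1,2,8,0,0],[1,0,0,30,0],[1,0,0,30,0],[1,0,0,20,0],[1,0,0,20,0],[1,0,0,13,0],[1,0,0,0,0]],
  ],
)

```text
time: 5.22
position: [0.6184, -0.0443, 0.1775]
tool_rot: [-3.14, -0.001, 1.859]
force: [0.0, -0.6, 0.8]
gripper_width: 0.0854
grasp_force: 0.0
```

```bash
python3 - <<'E'
from h import *
ims=[]
for n in("scene","top"):
    c=ctrl.camera(n); u=w2px(c,[.617,-.042,.2]).astype(int); ims.append(c["img"][u[1]-60:u[1]+60,u[0]-60:u[0]+60])
cv2.imwrite("pics/b.png",cv2.resize(np.hstack(ims),(800,400),interpolation=cv2.INTER_CUBIC)[:,:,::-1])
E
```

```text
(no output)
```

View pics/b.png

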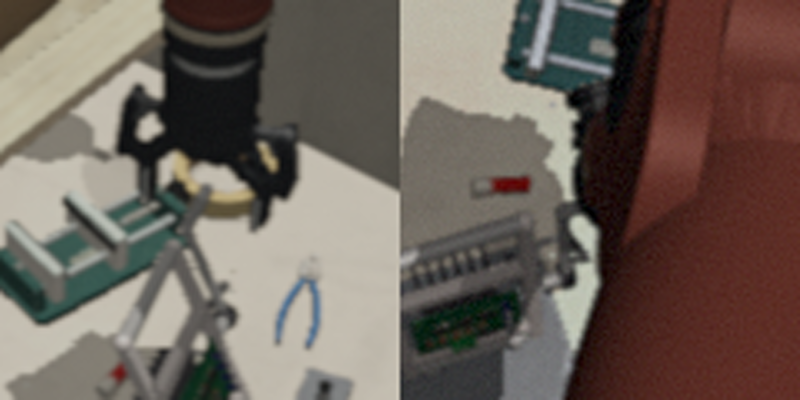

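The foot bar's end (left half, about 205,190) lies between the open fingers (150 and 265), so I close on it.

>>> step_arm(
  series=[
    [[0,0,0,0,0],[0,0,0,0,0],[0,0,0,0,0],[0,0,0,0,0],[0,0,0,0,0],[0,0,0,0,0]],
  ],
  newtons=20,
)

```text
time: 6.08
position: [0.6191, -0.0445, 0.1786]
tool_rot: [3.141, 0.0, 1.86]
force: [2.4, -0.4, 2.4]
gripper_width: 0.0114
grasp_force: 19.9
```

```bash
python3 - <<'E'
import numpy as np
th=np.linspace(0,2.5,25); x=97*np.sin(.42-th); z=97*np.cos(.42-th)
print([[round(a,1),round(-b,1)] for a,b in zip(np.diff(x),np.diff(z))])
E
```

```text
[[np.float64(-9.4), np.float64(-3.6)], [np.float64(-9.8), np.float64(-2.6)], [np.float64(-10.0), np.float64(-1.6)], [np.float64(-10.1), np.float64(-0.6)], [np.float64(-10.1), np.float64(0.5)], [np.float64(-10.0), np.float64(1.5)], [np.float64(-9.8), np.float64(2.6)], [np.float64(-9.4), np.float64(3.6)], [np.float64(-9.0), np.float64(4.5)], [np.float64(-8.5), np.float64(5.4)], [np.float64(-7.9), np.float64(6.3)], [np.float64(-7.2), np.float64(7.1)], [np.float64(-6.4), np.float64(7.8)], [np.float64(-5.6), np.float64(8.4)], [np.float64(-4.7), np.float64(9.0)], [np.float64(-3.7), np.float64(9.4)], [np.float64(-2.7), np.float64(9.7)], [np.float64(-1.7), np.float64(10.0)], [np.float64(-0.6), np.float64(10.1)], [np.float64(0.4), np.float64(10.1)], [np.float64(1.5), np.float64(10.0)], [np.float64(2.5), np.float64(9.8)], [np.float64(3.5), np.float64(9.5)], [np.float64(4.5), np.float64(9.1)]]
```

>>> step_arm(
  series=[
    [[0,0,-9.4,-3.6,0],[0,0,-9.8,-2.6,0],[0,0,-10,-1.6,0],[0,0,-10.1,-0.6,0],[0,0,-10.1,0.5,0],[0,0,-10,1.5,0],[0,0,-9.8,2.6,0],[0,0,-9.4,3.6,0]],
  ],
)

```text
time: 7.08
position: [0.5427, -0.0674, 0.1782]
tool_rot: [-3.141, 0.0, 1.86]
force: [4.0, -4.6, 0.1]
gripper_width: 0.0111
grasp_force: 19.5
```

>>> step_arm(
  series=[
    [[0,0,-9,4.5,0],[0,0,-8.5,5.4,0],[0,0,-7.9,6.3,0],[0,0,-7.2,7.1,0],[0,0,-6.4,7.8,0],[0,0,-5.6,8.4,0],[0,0,-4.7,9,0],[0,0,-3.7,9.4,0]],
  ],
)

```text
time: 8.07
position: [0.4931, -0.0825, 0.1204]
tool_rot: [3.14, 0.001, 1.86]
force: [6.0, -4.3, 0.4]
gripper_width: 0.0112
grasp_force: 19.5
```

>>> step_arm(
  series=[
    [[0,0,-2.7,9.7,0],[0,0,-1.7,10,0],[0,0,-0.6,10.1,0],[0,0,0.4,10.1,0],[0,0,1.5,10,0],[0,0,2.5,9.8,0],[0,0,0,0,0]],
  ],
)

```text
time: 8.95
position: [0.4929, -0.0826, 0.0607]
tool_rot: [3.14, 0.001, 1.86]
force: [6.4, -4.3, 2.1]
gripper_width: 0.0106
grasp_force: 19.6
```

>>> step_arm(
  series=[
    [[0,0,3.5,9.5,0],[0,0,4,8,0],[0,0,0,0,0],[0.4,0,0,0,0],[1,0,0,0,0],[1,0,0,0,0],[1,0,0,0,0],[1,0,0,0,0]],
  ],
)

```text
time: 9.95
position: [0.4991, -0.08, 0.0433]
tool_rot: [-3.141, -0.0, 1.86]
force: [0.6, -0.4, -0.6]
gripper_width: 0.0855
grasp_force: 0.0
```

```bash
python3 - <<'E'
from h import *
ims=[]
for n in("scene","top"):
    c=ctrl.camera(n); u=w2px(c,[.53,0,.1]).astype(int); ims.append(c["img"][u[1]-70:u[1]+70,u[0]-70:u[0]+70])
    for k in ("rail","foot_bar"):
        for r in ctrl.landmark_of(c,k)[:1]: print(n,k,r["p"],r["position"],px2w(c,r["position"]))
cv2.imwrite("pics/c.png",cv2.resize(np.hstack(ims),(800,400),interpolation=cv2.INTER_CUBIC)[:,:,::-1])
E
```

```text
scene rail 0.83 [248.3, 159.7] [0.59151393 0.07016034 0.20128399]
scene foot_bar 0.49 [303.4, 177.3] [ 0.50440205 -0.08272079  0.05921273]
top rail 0.84 [274.5, 177.7] [0.58974856 0.06389031 0.20496952]
top foot_bar 0.44 [327.5, 216.1] [ 0.50193589 -0.04229064  0.28525159]
```

View pics/c.png

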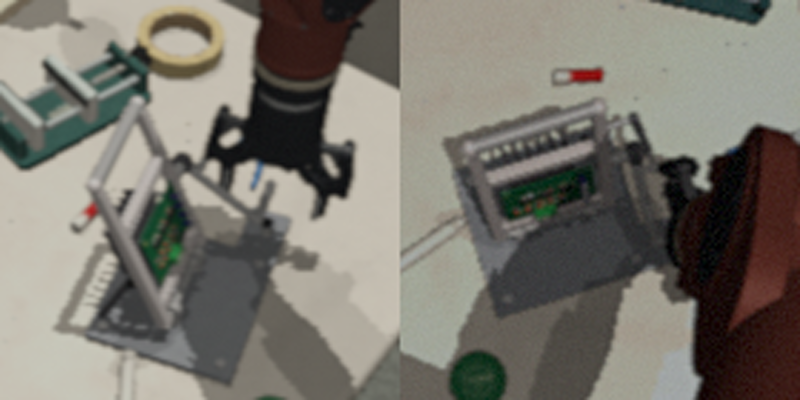

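>>> step_arm(
  series=[
    [[1,0,0,-30,0],[1,0,0,-55,0],[1,0,0,-55,0],[1,0,0,-55,0],[1,0,0,-55,0],[1,38,42,0,0],[1,38,42,0,0],[1,39,42,0,0],[1,0,0,0,0]],
  ],
)

```text
time: 11.38
position: [0.5882, 0.0693, 0.2925]
tool_rot: [-3.141, -0.001, 1.864]
force: [-0.4, 0.2, -0.3]
gripper_width: 0.0857
grasp_force: 0.0
```

>>> step_arm(
  series=[
    [[1,0,0,30,0],[1,0,0,30,0],[1,0,0,20,0],[1,0,0,20,0],[1,0,0,13,0],[1,0,0,0,0]],
  ],
)

```text
time: 12.12
position: [0.5865, 0.0656, 0.1798]
tool_rot: [-3.14, -0.0, 1.859]
force: [1.0, -0.6, 0.9]
gripper_width: 0.0854
grasp_force: 0.0
```

>>> step_arm(
  series=[
    [[0,0,0,0,0],[0,0,0,0,0],[0,0,0,0,0],[0,0,0,0,0],[0,0,0,0,0],[0,0,0,0,0]],
  ],
  newtons=25,
)

```text
time: 12.88
position: [0.5878, 0.0662, 0.1808]
tool_rot: [3.14, 0.0, 1.86]
force: [2.4, 0.7, 3.0]
gripper_width: 0.0132
grasp_force: 24.5
```

```bash
python3 - <<'E'
from h import *
c=ctrl.camera("scene"); u=w2px(c,[.55,0,.12]).astype(int)
cv2.imwrite("pics/d.png",cv2.resize(c["img"][u[1]-80:u[1]+80,u[0]-80:u[0]+80],(560,560),interpolation=cv2.INTER_CUBIC)[:,:,::-1])
th=np.linspace(.42,0,13); x=185*np.sin(th); z=185*np.cos(th)
print(np.round(np.c_[np.diff(x),-np.diff(z)],1).tolist())
E
```

```text
[[-6.0, -2.5], [-6.0, -2.3], [-6.1, -2.1], [-6.2, -1.9], [-6.3, -1.7], [-6.3, -1.5], [-6.4, -1.2], [-6.4, -1.0], [-6.4, -0.8], [-6.4, -0.6], [-6.5, -0.3], [-6.5, -0.1]]
```

View pics/d.png

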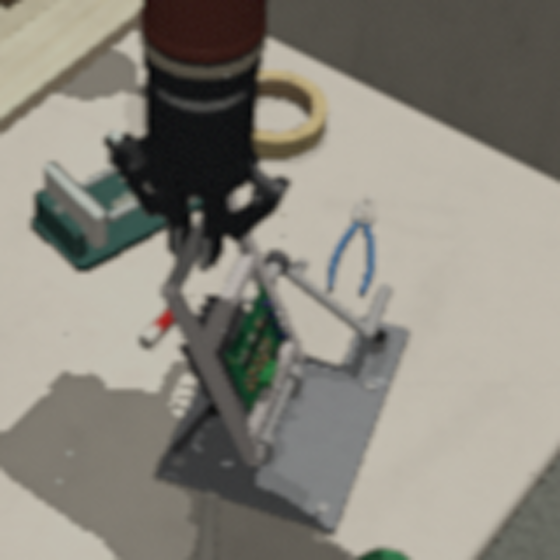

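The rail is gripped (about 195,235) and the kickstand is still down in front (375,335). Raising the frame.

>>> step_arm(
  series=[
    [[0,0,-6,-2.5,0],[0,0,-6,-2.3,0],[0,0,-6.1,-2.1,0],[0,0,-6.2,-1.9,0],[0,0,-6.3,-1.7,0],[0,0,-6.3,-1.5,0],[0,0,-6.4,-1.2,0],[0,0,-6.4,-1,0],[0,0,-6.4,-0.8,0],[0,0,-6.4,-0.6,0],[0,0,-6.5,-0.3,0],[0,0,-6.5,-0.1,0]],
  ],
)

```text
time: 14.42
position: [0.5141, 0.044, 0.1962]
tool_rot: [-3.141, 0.001, 1.859]
force: [2.4, -4.0, 6.4]
gripper_width: 0.013
grasp_force: 25.9
```

>>> step_arm(
  series=[
    [[0,0,0,0,0],[0,0,0,0,0],[0,0,0,0,0],[0,0,0,0,0]],
  ],
)

```text
time: 14.92
position: [0.5142, 0.044, 0.1962]
tool_rot: [-3.14, 0.001, 1.859]
force: [2.2, -4.8, 3.8]
gripper_width: 0.0129
grasp_force: 25.8
```

```bash
python3 - <<'E'
from h import *
ims=[]
for n in("scene","top"):
    c=ctrl.camera(n); u=w2px(c,[.53,0.02,.12]).astype(int); ims.append(c["img"][u[1]-70:u[1]+70,u[0]-70:u[0]+70])
    for k in ("rail","foot_bar","kickstand_hinge","stand"):
        for r in ctrl.landmark_of(c,k)[:1]: print(n,k,round(r["p"],2),r["position"],px2w(c,r["position"]))
print(ctrl.sense())
cv2.imwrite("pics/e.png",cv2.resize(np.hstack(ims),(800,400),interpolation=cv2.INTER_CUBIC)[:,:,::-1])
E
```

```text
scene rail 0.79 [279.6, 163.5] [0.51296083 0.04519722 0.21915259]
scene foot_bar 0.63 [303.8, 181.7] [ 0.50420186 -0.09006015  0.03302209]
scene kickstand_hinge 0.73 [289.3, 167.5] [ 0.53746272 -0.05117891  0.10554573]
{'time': 15.425, 'qpos': array([-5.56711031e-02,  2.97526854e-01, -2.38977007e-01,  1.03516033e+00,
       -1.04678093e-03,  1.22649185e+00]), 'dq': array([ 0.00015346,  0.00083423,  0.00187522, -0.0013924 ,  0.00098297,
       -0.00176376]), 'joint_efforts': array([  2.34610654, -50.78116894,  29.05627549,   1.29095815,
         1.26876052,   0.07595632]), 'position': array([0.51423179, 0.04401597, 0.19628093]), 'tool_rot': array([-3.14042239e+00,  6.92404205e-04,  1.85943056e+00]), 'force': array([ 2.26080885, -4.28936358,  3.97094017]), 'ft_torque': array([-0.8392645 , -0.59072906,  0.08382454]), 'grasp_force': 25.789409279823303, 'gripper_width': 0.01334740326527819}
```

View pics/e.png

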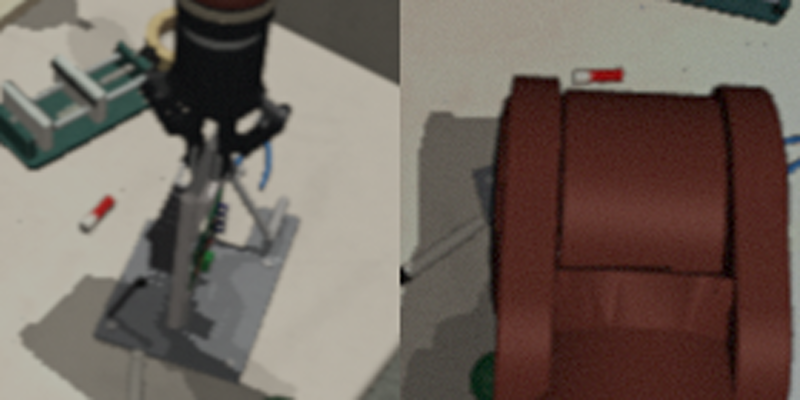

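The frame is upright with the rail in the fingers and the foot bar down at the foot post (270,245 in the left half). Its height of about 33 mm matches the expected 35 mm. I'm handing in.

```bash
python3 -c "
from rig import ctrl
print(ctrl.job_done())"
```

```text
the job is handed in; nothing more can be done
None
```

I swung the kickstand down with the frame leaning, then raised the frame upright; the gripper is still holding its top rail. I handed the job in at about 15.5 s and never went near the marker, pliers, battery or tin; hand-in returned no verdict.

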